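# Eject a specimen carrier and catch it on the chute

### The job

Slide the guard on the specimen loader fully back off the eject key by pushing its fin. Then press the key fully down with one fingertip while your other finger stands in the chute, so that the carrier that pops out is stopped by that finger before it slides off the end of the chute. Do not squeeze or lift the carrier, leave the other things on the table where they are, and finish while holding: the key still fully down under the fingertip and the carrier, out of its nest, resting against the other finger on the chute.

Things in the scene. Friction and masses are not known exactly. Their poses are not given: they have to be found in the camera images.
- loader: Specimen loader, fixed to the table: light grey housing 66 mm high at the rear, then a nest and an open-topped chute sloping down 12 degrees along the loader's +x. Origin at table height below the middle of the nest; x = way out, y = towards the eject key, z up. The nest's side walls stand 18 mm above the floor (x up to 22 mm), the chute's 6 mm. Beside it: the key, under its guard.
- key_top (a point): Centre of the top of the eject key, a ribbed black paddle 32 mm (loader's x) by 26 mm (y) in a small housing 27 mm high beside the chute. At x = 62, y = 59, z = 38 mm in the loader's frame when up, z = 30 when fully down: then 9 mm above the chute floor straight across from it, and 17 mm below the top of a carrier there. It moves with the key.
- guard_fin (a point): Centre of the front (+x side) face of the upright fin on the key guard: fin 28 mm wide along the loader's y, 5 mm thick, its top 61 mm and foot 46 mm above the table. The guard is a flat aluminium plate 60 x 44 mm, its top 46 mm above the table, that covers the key (plate from 33 mm before to 27 mm behind this face along x). It moves with the guard.
- guard (a joint): Slide of the key guard towards the rear (the loader's -x): 0 = over the key, 0.045 m = fully back at its stop, key uncovered. It starts between 0 and 0.008, moves with about 1.2 N and stays where it is left.
- key (a joint): Travel of the eject key: 0 = up, grows as it is pressed straight down, 0.008 m = fully down against its stop. Spring return, 1.5 N to start and 3.5 N fully down. The gate lets the carrier go at about 5 mm. The key springs up, and the gate with it, when let go.
- chute_mid (a point): Point on the chute floor, on its centre line, level with the eject key: x = 62, y = 0 in the loader's frame, 21 mm above the table, 59 mm from the key's centre straight across the chute. The chute is 43 mm wide between its side walls.
- gate (a point): Middle of the upper edge of a steel gate plate across the chute just ahead of the carrier (x = 21 to 25 mm); it stands 5 mm above the floor and goes down with the key. A spring pusher behind the carrier (1.9 N, 0.8 N at the end of its 40 mm stroke) then shoves the carrier out briskly (0.2 to 0.4 m/s), and the slippery floor lets it slide on by itself.
- chute_end (a point): Middle of the floor's edge at the open end of the chute (x = 117 mm in the loader's frame, 10 mm above the table), where an uncaught carrier drops off.
- carrier: The specimen carrier in the loader: a white plastic block 40 x 40 mm and 26 mm high with a round dark window on top, about 90 g, loose in the nest. Origin at the centre of its underside; z is the normal of the sloping floor. Its front face is 20 mm ahead of the origin along the loader's x. It starts at x = 0 in the loader's frame.
- spare: Bystander: a second carrier just like the first, standing on the table near the loader's key side. Origin at the centre of its underside.
- jar0: Bystander: small glass jar with white lid, diameter 44 mm, 50 mm high, standing beside the chute on the side away from the key. Origin at the centre of its underside.
- jar1: Bystander: small glass jar with white lid, diameter 44 mm, 50 mm high. Origin at the centre of its underside.
- jar2: Bystander: glass jar with white lid, diameter 48 mm, 58 mm high. Origin at the centre of its underside.
- scoop: Bystander: red plastic spoon 150 mm long, lying flat. Origin under its middle.
- bowl: Bystander: white bowl, rim diameter 170 mm, 75 mm high. Origin at the centre of its underside.
- rack: Bystander: white test-tube rack, 62 x 200 mm, 115 mm high with its tubes. Origin at the centre of its underside.

How it is judged (in metres and radians):
On the way, in this order (a step that is already met when the one before it is completed fails the run):
1. the guard is fully back and the key not yet pressed (value of joint guard above 0.04 m and value of joint key below 0.002 m), for 0.1 s.
2. the eject key is being pressed by a finger while the carrier is still in its nest (value of joint key above 0.003 m and contact force between the fingers and key above 0.3 N and x of carrier in the frame of loader below 0.008 m).
At the end, for the whole second after the job is handed in: The guard is at least 40 of its 45 mm back; the key is held at least 6.5 of its 8 mm down by a finger; the carrier has come at least 12 mm out of its nest, is still wholly on the chute (origin under 93 mm along it), lies on the chute floor, is at rest, and leans on a finger (more than 0.1 N) (value of joint guard above 0.04 m and value of joint key above 0.0065 m and contact force between the fingers and key above 0.5 N and contact force between the fingers and carrier above 0.1 N and x of carrier in the frame of loader between 0.012 and 0.093 m and z of carrier in the frame of loader below 0.04 m and angle between carrier's own z axis and vertical below 0.3 rad and linear speed of carrier below 0.02 m/s); the arm keeps its last pose, push and grip.
It fails at once if the carrier slid off the end of the chute (x of carrier in the frame of loader above 0.098 m).
It fails at once if the carrier was lifted off the chute (z of carrier in the frame of loader above 0.045 m).
It fails at once if the carrier was tipped (angle between carrier's own z axis and vertical above 0.45 rad).
It fails at once if the carrier was gripped or squeezed (over 20 N) (contact force between the fingers and carrier above 20 N).
It fails at once if another thing on the table was moved more than 30 mm (distance of any of spare, jar0, jar1, jar2, scoop, bowl, rack from where it was at the start of the episode above 0.03 m).
It also fails if it takes over 32 s, if anything falls off the work surface, if the arm or the gripper's body presses on something with over 40 N, if the wrist force passes 120 N, or if a joint passes its speed limit or range.

### The arm

A 6-joint arm with a two-finger parallel gripper is mounted at the origin on the work surface. World frame = base frame: x ahead of the robot, y to its left, z up, the work surface at z = 0. Lengths are in mm, angles in degrees, forces in N, time in s.
With the tool pointing down it reaches from about 275 to 1000 mm from the base axis. Payload 8.4 kg.
Tool frame: the origin (TCP) lies between the finger pads; the fingertips stand 11 mm ahead of it and the grasp point (between the pads) lies 8 mm behind it; z points along the fingers, y is the line along which they close (so a half turn about z gives the same grasp; the last joint's range is limited). The gripper opens to 85 mm and grips with 20 to 120 N. Pads are 22 mm wide; open, the fingers measure 114 mm over their backs; the gripper's body (76 mm by 85 mm) begins 54 mm behind the grasp point. The pads swing forward as they close: fully open they stand 13 mm farther back than shut.
Start: joints at [64.091, 20.225, 93.587, -0, 66.188, -0.138], TCP at [271.74, 562.837, 242.281] pointing down, gripper open.
Joint ranges: [-150.9, 150.9], [-52.94, 120.26], [3.33, 152.33], [-74.26, 254.26], [0, 154.13], [-172.89, 172.89]. Speed limits (degrees/s): [127.2, 127.2, 159.86, 180, 180, 180].

### API

Orientations are given as [roll, pitch, yaw] about the fixed x, y, z axes, in that order (R = Rz(yaw) Ry(pitch) Rx(roll)).
In Python, from cell import * gives the robot as it stands. The module is installed in compiled form; this text tells all that it offers.
- The arm moves only by the shell command python3 -m inch 'ROWS'. ROWS is JSON, a list of rows, each an object with "hand": the opening, from -1 (shut) to 1 (fully open); "travel": the shift along the world's x, y, z in mm, a list of three; "twist": the turn, a rotation vector about the world's x, y, z in degrees, a list of three. In form: [{"hand": hand, "travel": [tx, ty, tz], "twist": [ax, ay, az]}, ...]. A call has 1 to 12 rows; each row shifts and turns the commanded pose from where the row before left it; what a row does not reach is not made up. A row lasts 1/12 s, in which the tool goes at most 41.7 mm and 7.16 degrees, less where a joint would pass 70% of its speed; a pose out of reach is approached as far as the arm can. A call is refused whole if a number of a shift passes 41.7 or a number of a turn 7.16, either way. A call with a gripper value outside its range is refused whole. The fingers move at their own pace and stop on an object; the grip force is fixed at half the most. Time passes only in rows, so rows that do not move let the fingers close. It gives the time, the measured TCP pose, the force, the opening and the grip force at its end, in the units of the state.
- get_obs(): the state, without advancing time (a new reading comes with each control period).
- grab_frame(name): name is "side" or "top" or "wrist"; returns a dict with "img" (400x640x3 uint8, red, green, blue), "z_map" (400x640 float32, mm along the optical axis (not along the pixel's ray), 0 where there is no reading), "fx", "fy", "cx", "cy" (pixels), "R" (3x3) and "t" (3): a world point X has camera coordinates R X + t. Camera axes: x right, y down, z forward; pixel columns grow to the right and rows downward; lengths in mm; the calibration is good to about 2 mm. A picture is of the moment at which its call begins.
- job_done(): hands the job in; it is judged then, once.
The state is a dict: "t": time; "qpos": joint angles; "joint_velocities": joint speeds; "joint_torque": joint torques, N m; "tcp_pos": TCP position; "eef_rot": TCP orientation; "contact_force": force on the tool from outside, world axes, zero at the start; "wrist_torque": the same for the moment, N m; "gripper_width": finger opening in mm; "gripper_force": force on a finger pad.
Only numpy, scipy, OpenCV 4.12 (cv2) and the standard library are available. Lean on these libraries where they do the work, as an engineer would, in place of code of your own. Each camera call takes 0.05 s, during which the arm holds its last target. There are 200 camera calls.

## Working session

There is one attempt and no reset: what is moved stays moved. The work goes in short steps, Python scripts to look and compute and a shell command to move; the robot and the scene stay as the last step left them, time stands still between calls to the robot, and variables do not carry over. Pictures are saved under pics/ and viewed, at most 10 in all, crops included, and the job is handed in when it is done.

```bash
mkdir -p pics; python3 - <<'E'
from cell import *
import cv2,numpy as np
for n in("top","side"):
    f=grab_frame(n); cv2.imwrite(f"pics/{n}0.png",f["img"][:,:,::-1]); np.savez(f"{n}0.npz",**f)
    print(n,f["fx"],f["cx"],f["cy"],np.round(f["R"],3).tolist(),np.round(f["t"]))
print(get_obs())
E
```

```text
top 386.7581137275704 318.5530257529495 200.24240501516502 [[0.03, -0.999, -0.02], [-0.983, -0.026, -0.182], [0.181, 0.025, -0.983]] [  25.  607. 1027.]
side 449.1127592397333 318.7769711758768 209.09807373818776 [[0.857, -0.515, 0.013], [-0.367, -0.628, -0.686], [0.361, 0.584, -0.727]] [-513.  275. 1228.]
{'t': 0.1, 'qpos': array([ 6.40914483e+01,  2.02582881e+01,  9.36254154e+01,  1.77089001e-04,
        6.61874380e+01, -1.36572010e-01]), 'joint_velocities': array([ 0.01833593, -0.03667519, -0.21303747,  0.03250509, -0.03268382,
        0.05125416]), 'joint_torque': array([ 7.09300002e-04, -6.06358266e+01, -3.42818928e+01, -8.16084344e-05,
        4.01317011e-03,  5.83473434e-05]), 'tcp_pos': array([271.55206448, 562.46218421, 241.63476827]), 'eef_rot': array([-1.79928859e+02, -3.31499043e-04,  1.54227949e+02]), 'contact_force': array([-0.65939636,  0.02468963,  0.32627502]), 'wrist_torque': array([ 0.00105279, -0.04011755, -0.04688494]), 'gripper_force': 0.0, 'gripper_width': 85.37342974725665}
```

View pics/top0.png

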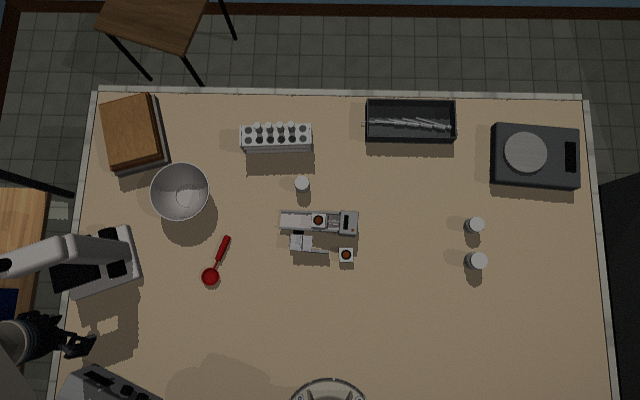

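View pics/side0.png

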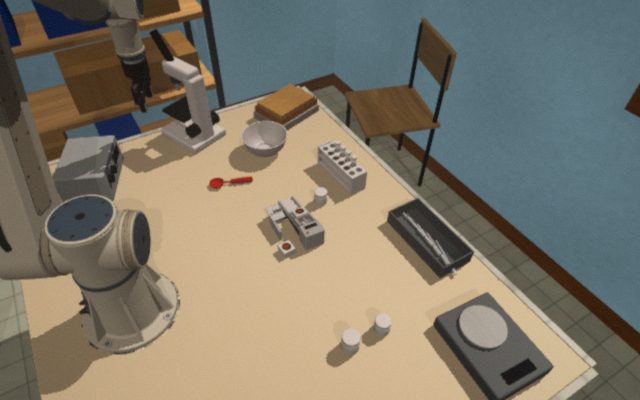

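The top view shows the loader at about (280–358, 208–237), with its rear housing at (348,222), the carrier window at (318,220), the guard at about (302,242) and the spare at (346,255). The chute points image-left (world +y) and the key side faces the robot.

```bash
cat > h.py <<'E'
import numpy as np,cv2
def cloud(f):
    v,u=np.mgrid[0:400,0:640]; z=f["z_map"].astype(float)
    c=np.stack([(u-f["cx"])*z/f["fx"],(v-f["cy"])*z/f["fy"],z],-1)
    return (c-f["t"])@f["R"]
def ray(f,u,v,h):
    d=np.array([(u-f["cx"])/f["fx"],(v-f["cy"])/f["fy"],1])@f["R"]; o=-f["R"].T@f["t"]
    return o+d*(h-o[2])/d[2]
E
python3 - <<'E'
from h import *
f=dict(np.load("top0.npz")); P=cloud(f); 
im=f["img"][200:270,265:375,::-1]
cv2.imwrite("pics/c1.png",cv2.resize(im,None,fx=7,fy=7,interpolation=cv2.INTER_CUBIC))
sub=P[200:270,265:375]; 
m=(sub[...,2]>58)&(sub[...,2]<75)
m=cv2.morphologyEx(m.astype(np.uint8),cv2.MORPH_OPEN,np.ones((3,3)))
n,l,s,c=cv2.connectedComponentsWithStats(m)
for i in range(1,n):
    q=sub[l==i]; print(s[i],q.mean(0).round(1),cv2.minAreaRect(q[:,:2].astype(np.float32)))
m=(sub[...,2]>8)&(sub[...,2]<75)
n,l,s,c=cv2.connectedComponentsWithStats(m.astype(np.uint8))
for i in range(1,n):
    if s[i][4]>30:
        q=sub[l==i]; print(s[i],q.mean(0).round(1),cv2.minAreaRect(q[:,:2].astype(np.float32)))
b,g,r=[im[...,k].astype(int) for k in range(3)]
m=((r-g>25)&(r<190)&(r-b>40)&(sub[...,2]>15)).astype(np.uint8)
n,l,s,c=cv2.connectedComponentsWithStats(m)
for i in range(1,n):
    if s[i][4]>8: print("win",s[i],c[i]+[265,200],[ray(f,*(c[i]+[265,200]),h).round(1) for h in(26,54)])
E
```

```text
[ 72  11  21  25 442] [543.8 -40.5  65.7] ((544.1294555664062, -38.115875244140625), (66.688720703125, 54.87730407714844), 1.1132194995880127)
[ 50  14  12  14 116] [547.9  31.4  61.8] ((548.575927734375, 34.98223114013672), (36.48896408081055, 30.432979583740234), 1.527729868888855)
[  14   10   80   44 2125] [534.7  46.1  43.6] ((521.1182861328125, 44.038246154785156), (221.3470001220703, 118.17282104492188), 88.51063537597656)
[ 74  48  15  15 199] [458.9 -37.   25.8] ((458.30194091796875, -38.398963928222656), (38.768795013427734, 39.14982986450195), 2.267538547515869)
win [50 17  7  7 34] [317.79411765 219.91176471] [array([554.7,  43.3,  26. ]), array([551. ,  42.6,  54. ])]
win [78 52  7  6 34] [345.52941176 254.44117647] [array([459.4, -37.3,  26. ]), array([458.2, -35.9,  54. ])]
```

View pics/c1.png

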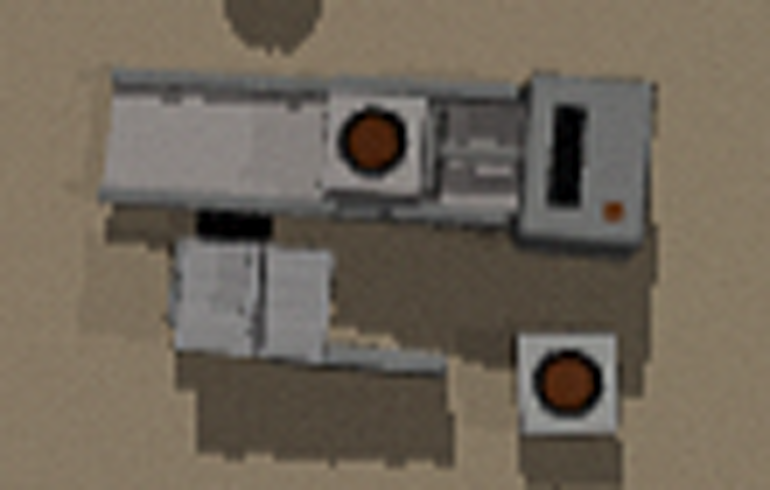

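The crop shows the chute at the upper left with its end at crop (100–115, 70–200). The carrier window is at (373,140), the guard plate at (175–330, 240–360) with its fin at x≈262, and the rear housing at (520–650, 75–245). I'll move over it for a closer look.

```bash
python3 -m inch '[{"hand":0.06,"travel":[17,-36,0],"twist":[0,0,-5.4]},{"hand":0.06,"travel":[17,-36,0],"twist":[0,0,-5.4]},{"hand":0.06,"travel":[17,-36,0],"twist":[0,0,-5.4]},{"hand":0.06,"travel":[17,-36,0],"twist":[0,0,-5.4]},{"hand":0.06,"travel":[17,-36,0],"twist":[0,0,-5.4]},{"hand":0.06,"travel":[17,-36,0],"twist":[0,0,-5.4]},{"hand":0.06,"travel":[17,-36,0],"twist":[0,0,-5.4]},{"hand":0.06,"travel":[17,-36,0],"twist":[0,0,-5.4]},{"hand":0.06,"travel":[17,-36,0],"twist":[0,0,-5.4]},{"hand":0.06,"travel":[17,-36,0],"twist":[0,0,-5.4]},{"hand":0.06,"travel":[17,-36,0],"twist":[0,0,-5.4]},{"hand":0.06,"travel":[17,-36,0],"twist":[0,0,-5.4]}]'
python3 -m inch '[{"hand":0.06,"travel":[0,0,0],"twist":[0,0,0]},{"hand":0.06,"travel":[0,0,0],"twist":[0,0,0]}]'
python3 - <<'E'
from cell import *
import cv2,numpy as np
f=grab_frame("wrist"); cv2.imwrite("pics/w1.png",f["img"][:,:,::-1]); np.savez("w1.npz",**f)
o=get_obs();print(o["tcp_pos"],o["eef_rot"],o["gripper_width"],-f["R"].T@f["t"],f["R"].round(2))
E
```

```text
t: 1.1
tcp_pos: [476.0, 128.9, 242.2]
eef_rot: [-180.0, -0.0, 89.2]
contact_force: [0.9, 0.7, -0.3]
gripper_width: 45.2
gripper_force: 0.0
t: 1.27
tcp_pos: [476.2, 128.9, 242.0]
eef_rot: [-180.0, 0.0, 89.2]
contact_force: [-0.2, 0.6, -0.3]
gripper_width: 45.0
gripper_force: 0.0
[475.64663435 130.21003516 242.00132926] [-1.79953228e+02 -9.49672321e-03  8.93434109e+01] 45.669825109976635 [476.95114402 214.10526995 374.24102336] [[ 1.   -0.01 -0.  ]
 [-0.01 -0.95  0.33]
 [-0.   -0.33 -0.95]]
```

View pics/w1.png

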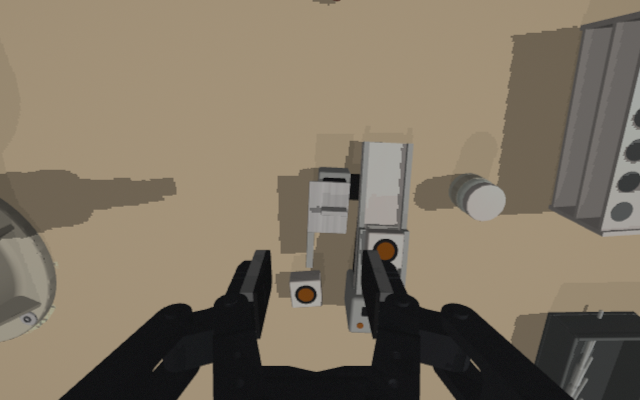

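The wrist view shows the guard plate at (309–349, 181–233) with its fin at v≈210. A bit of key housing shows at (334,175). The chute runs u 360–410 with its end at v≈142, and the carrier window is at (385,251).

```bash
python3 - <<'E'
from h import *
f=dict(np.load("w1.npz"))
cv2.imwrite("pics/c2.png",cv2.resize(f["img"][130:250,290:430,::-1],None,fx=5,fy=5,interpolation=cv2.INTER_CUBIC))
t=dict(np.load("top0.npz"))
print(f["fx"],"carrier",ray(f,385,251,59.6),ray(t,317.8,219.9,59.6))
P=cloud(f); s=P[130:250,290:430]
for lo,hi in((42,50),(55,64)):
    m=((s[...,2]>lo)&(s[...,2]<hi)).astype(np.uint8); n,l,st,c=cv2.connectedComponentsWithStats(m)
    for i in range(1,n):
        if st[i][4]>15: q=s[l==i]; print(lo,st[i],q.mean(0).round(1),cv2.minAreaRect(q[:,:2].astype(np.float32)))
E
```

```text
319.09070892157627 carrier [550.89449125  42.58950472  59.6       ] [550.29104671  42.47119528  59.6       ]
42 [  17   51   44   69 1934] [486.9  88.7  46. ] ((487.98138427734375, 77.5229263305664), (83.39727783203125, 43.99376678466797), 86.62972259521484)
42 [ 68  98  44  22 151] [535.8  56.6  46.7] ((546.6544189453125, 49.44890594482422), (26.68927574157715, 46.36968231201172), 86.68367767333984)
42 [113 100   7  10  46] [576.3  57.4  47.9] ((576.5355834960938, 56.005584716796875), (9.76291561126709, 6.039939880371094), 88.37791442871094)
55 [ 32  79  26   7 158] [494.5  89.7  60.1] ((494.77337646484375, 88.94676971435547), (5.475663185119629, 26.792587280273438), 86.26382446289062)
55 [ 77 102  38  18 594] [550.7  53.8  58.3] ((551.462646484375, 53.684364318847656), (19.619009017944336, 40.139095306396484), 88.19757843017578)
```

View pics/c2.png

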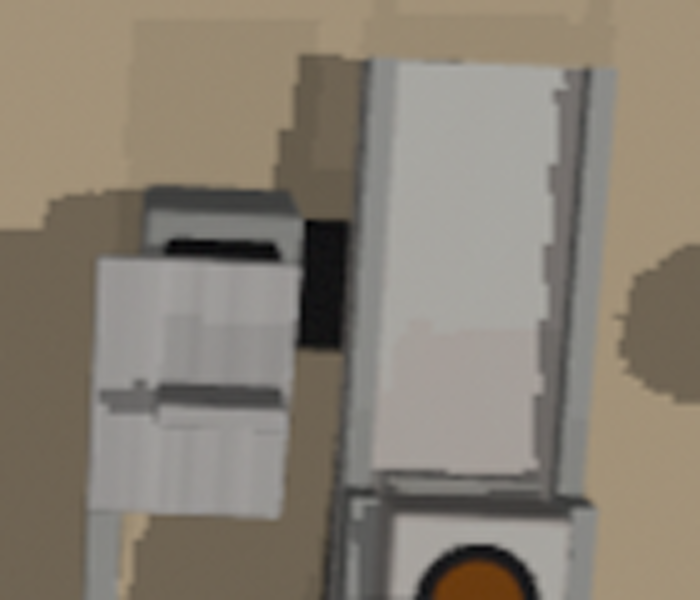

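```bash
python3 - <<'E'
from h import *
f=dict(np.load("w1.npz")); O=np.array([550.3,37.1]); a=np.radians(86.5); ex=np.array([np.cos(a),np.sin(a)]); ey=np.array([-ex[1],ex[0]])
def L(n,u,v,h): p=ray(f,290+u/5,130+v/5,h)[:2]; print(n,p.round(1),((p-O)@ex).round(1),((p-O)@ey).round(1))
L("plate front L",98,258,46);L("plate front R",300,262,46);L("plate rear R",281,517,46);L("plate rear L",90,512,46)
L("fin top front L",160,404,61);L("fin top front R",286,404,61);L("fin foot front",220,386,46)
L("key front edge",220,240,38);L("key hsg front",220,212,27)
L("chute end L",372,60,16);L("chute end R",615,70,16);L("chute floor end",475,62,10)
for x,y in((62,59),(66,59),(66,0),(66,29.5),(51,59)): print(x,y,(O+x*ex+y*ey).round(1))
E
```

```text
plate front L [468.8 119.6] 77.4 86.4
plate front R [512.  118.1] 78.5 43.2
plate rear R [508.9  58.1] 18.5 42.6
plate rear L [465.7  60. ] 17.7 85.8
fin top front L [481.5  91.8] 50.4 72.0
fin top front R [508.1  91.4] 51.7 45.5
fin foot front [495.  90.] 49.4 58.4
key front edge [495.3 121. ] 80.4 60.1
key hsg front [495.8 124.5] 83.9 59.7
chute end L [530.3 156.2] 117.7 27.2
chute end R [584.9 153.2] 118.0 -27.5
chute floor end [554.7 154.5] 117.4 2.8
62 59 [495.2 102.6]
66 59 [495.4 106.6]
66 0 [554.3 103. ]
66 29.5 [524.9 104.8]
51 59 [494.5  91.6]
```

```bash
python3 - <<'E'
from h import *
f=dict(np.load("w1.npz")); P=cloud(f); T=np.array([475.9,129.5,242])
for u0,u1 in((215,285),(350,420)):
    q=P[240:330,u0:u1].reshape(-1,3)-T; q=q[q[:,2]>-60]
    print(len(q),q[:,2].min(),np.percentile(q[:,2],2))
    for a in(-15,-10,-5,0,5,10):
        s=q[(q[:,2]>=a)&(q[:,2]<a+5)]
        if len(s): print(a,s[:,0].min().round(1),s[:,0].max().round(1),s[:,1].min().round(1),s[:,1].max().round(1))
E
```

```text
3292 -9.338825793561455 -3.595609073547851
-10 -28.4 -22.3 -7.1 11.2
-5 -34.4 -22.3 -9.8 12.4
0 -35.7 -22.2 -10.4 12.3
5 -36.0 -22.3 -10.6 12.4
10 -36.1 -22.2 -10.4 12.7
3318 -9.200575048919603 -3.5592228225701095
-10 22.5 28.0 -8.7 10.4
-5 22.4 34.9 -10.7 11.3
0 22.5 36.5 -11.1 11.7
5 22.3 36.3 -11.3 11.5
10 22.4 36.5 -11.3 11.9
```

```bash
python3 -m inch '[{"hand":0.06,"travel":[-4.4,-5.5,-40],"twist":[0,0,-1.4]},{"hand":0.06,"travel":[-4.4,-5.6,-40],"twist":[0,0,-1.4]},{"hand":0.06,"travel":[0,0,-40],"twist":[0,0,0]},{"hand":0.06,"travel":[0,0,-36],"twist":[0,0,0]},{"hand":0.06,"travel":[0,0,-18],"twist":[0,0,0]},{"hand":0.06,"travel":[0,0,-8],"twist":[0,0,0]},{"hand":0.06,"travel":[0,0,0],"twist":[0,0,0]},{"hand":0.06,"travel":[0,0,0],"twist":[0,0,0]}]'
python3 -m inch '[{"hand":0.06,"travel":[0,0,0],"twist":[0,0,0]},{"hand":0.06,"travel":[0,0,0],"twist":[0,0,0]}]'
```

```text
t: 1.98
tcp_pos: [467.1, 120.7, 60.8]
eef_rot: [180.0, -0.0, 86.7]
contact_force: [0.4, 1.1, 1.1]
gripper_width: 45.4
gripper_force: 0.0
t: 2.15
tcp_pos: [468.0, 120.3, 61.8]
eef_rot: [179.9, -0.1, 86.7]
contact_force: [0.6, -0.1, -0.4]
gripper_width: 45.3
gripper_force: 0.0
```

```bash
python3 -m inch '[{"hand":0.06,"travel":[-0.3,-5,0],"twist":[0,0,0]},{"hand":0.06,"travel":[-0.3,-5,0],"twist":[0,0,0]},{"hand":0.06,"travel":[-0.3,-5,0],"twist":[0,0,0]},{"hand":0.06,"travel":[-0.3,-5,0],"twist":[0,0,0]},{"hand":0.06,"travel":[-0.3,-5,0],"twist":[0,0,0]},{"hand":0.06,"travel":[-0.3,-5,0],"twist":[0,0,0]},{"hand":0.06,"travel":[-0.3,-5,0],"twist":[0,0,0]},{"hand":0.06,"travel":[-0.3,-5,0],"twist":[0,0,0]},{"hand":0.06,"travel":[-0.3,-5,0],"twist":[0,0,0]}]'
for i in 1 2 3 4; do python3 -m inch '[{"hand":0.06,"travel":[-0.2,-2.5,0],"twist":[0,0,0]},{"hand":0.06,"travel":[0,0,0],"twist":[0,0,0]}]' | egrep 'tcp|cont'; done
```

```text
t: 2.9
tcp_pos: [464.4, 74.2, 60.3]
eef_rot: [180.0, -0.0, 86.6]
contact_force: [1.1, 1.8, 0.6]
gripper_width: 45.4
gripper_force: 0.7
tcp_pos: [463.8, 71.6, 60.2]
contact_force: [-0.0, 0.7, -0.3]
tcp_pos: [463.5, 69.5, 60.1]
contact_force: [-0.7, 0.0, -0.0]
tcp_pos: [463.4, 67.1, 60.2]
contact_force: [0.4, 1.3, -0.5]
tcp_pos: [463.3, 64.5, 60.2]
contact_force: [-0.4, 1.4, -0.6]
```

```bash
for i in 1 2 3; do python3 -m inch '[{"hand":0.06,"travel":[-0.1,-1.5,0],"twist":[0,0,0]},{"hand":0.06,"travel":[0,0,0],"twist":[0,0,0]}]' | egrep 'tcp|cont'; done
python3 - <<'E'
from h import *; from cell import *
f=grab_frame("top"); P=cloud(f); np.savez("t1.npz",**f)
cv2.imwrite("pics/c3.png",cv2.resize(f["img"][200:270,265:375,::-1],None,fx=7,fy=7,interpolation=cv2.INTER_CUBIC))
E
```

```text
tcp_pos: [463.3, 63.1, 60.2]
contact_force: [-0.4, 0.6, 0.1]
tcp_pos: [463.2, 62.1, 60.3]
contact_force: [-0.3, 4.8, -1.1]
tcp_pos: [463.2, 61.7, 60.4]
contact_force: [-1.2, 15.4, -0.1]
```

View pics/c3.png

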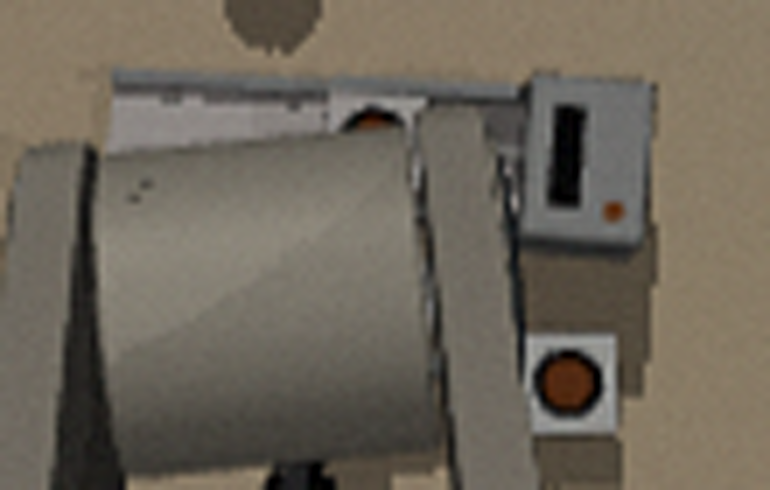

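The arm hides the guard in this view. The sharp rise to 15 N at tcp y≈61.8 is the stop, after about 42 mm of guard travel. Next I'll back off and move above the key and chute.

```bash
python3 -m inch '[{"hand":0.06,"travel":[0.7,12,0],"twist":[0,0,0]},{"hand":0.06,"travel":[0.3,8,3],"twist":[0,0,0]},{"hand":0.06,"travel":[15,8,3],"twist":[0,0,0]},{"hand":0.06,"travel":[15,6,0],"twist":[0,0,0]},{"hand":0.06,"travel":[15,5,0],"twist":[0,0,0]},{"hand":0.06,"travel":[14,4,0],"twist":[0,0,0]},{"hand":0.06,"travel":[0,0,0],"twist":[0,0,0]},{"hand":0.06,"travel":[0,0,0],"twist":[0,0,0]},{"hand":0.06,"travel":[0,0,0],"twist":[0,0,0]}]'
python3 - <<'E'
from h import *; from cell import *
f=grab_frame("wrist"); np.savez("w2.npz",**f)
cv2.imwrite("pics/w2.png",cv2.resize(f["img"][130:330,200:440,::-1],None,fx=3,fy=3,interpolation=cv2.INTER_CUBIC)); print(get_obs()["tcp_pos"])
E
```

```text
t: 4.87
tcp_pos: [522.0, 103.0, 66.1]
eef_rot: [-179.9, 0.0, 86.6]
contact_force: [-0.8, 0.1, -0.8]
gripper_width: 45.1
gripper_force: 0.0
[521.84710444 102.90797848  66.04439396]
```

View pics/w2.png

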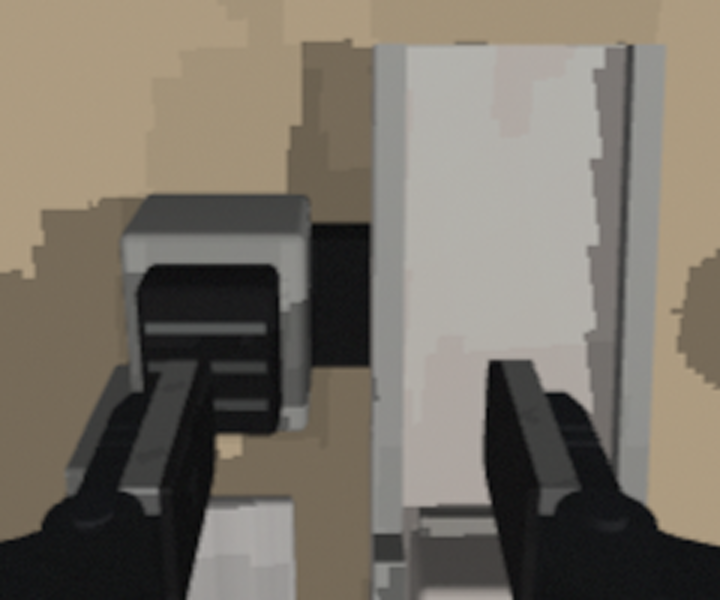

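The wrist view shows the key uncovered, with the left finger over it at crop (180,365). The right finger is over the chute floor at (510,365), ahead of the gate. Pressing now.

```bash
python3 -m inch '[{"hand":0.06,"travel":[0,0,-8],"twist":[0,0,0]},{"hand":0.06,"travel":[0,0,-6],"twist":[0,0,0]},{"hand":0.06,"travel":[0,0,-2],"twist":[0,0,0]},{"hand":0.06,"travel":[0,0,0],"twist":[0,0,0]},{"hand":0.06,"travel":[0,0,0],"twist":[0,0,0]}]'|egrep 'tcp|cont'
for i in 1 2 3 4 5; do python3 -m inch '[{"hand":0.06,"travel":[0,0,-2],"twist":[0,0,0]},{"hand":0.06,"travel":[0,0,0],"twist":[0,0,0]}]'|egrep 'tcp|cont'; done
```

```text
tcp_pos: [522.8, 103.1, 49.9]
contact_force: [-0.6, -0.2, -0.2]
tcp_pos: [523.1, 103.2, 48.1]
contact_force: [-0.5, 0.0, -0.6]
tcp_pos: [523.3, 103.3, 46.2]
contact_force: [0.8, -0.1, -0.3]
tcp_pos: [523.3, 103.3, 44.2]
contact_force: [0.4, -1.0, 0.6]
tcp_pos: [523.3, 103.2, 42.2]
contact_force: [0.6, -0.3, 1.6]
tcp_pos: [523.3, 103.3, 40.1]
contact_force: [0.8, 0.4, 2.9]
```

```bash
for i in 1 2 3 4; do python3 -m inch '[{"hand":0.06,"travel":[0,0,-1],"twist":[0,0,0]},{"hand":0.06,"travel":[0,0,0],"twist":[0,0,0]}]'|egrep 'tcp|cont'; done
```

```text
tcp_pos: [523.3, 103.3, 39.3]
contact_force: [0.7, -0.3, 3.6]
tcp_pos: [523.3, 103.3, 38.6]
contact_force: [-0.7, -1.0, 7.0]
tcp_pos: [523.4, 103.4, 38.2]
contact_force: [-3.5, 0.1, 17.3]
tcp_pos: [523.4, 103.5, 37.9]
contact_force: [-6.2, 0.7, 27.4]
```

```bash
python3 -m inch '[{"hand":0.06,"travel":[0,0,1],"twist":[0,0,0]},{"hand":0.06,"travel":[0,0,0],"twist":[0,0,0]},{"hand":0.06,"travel":[0,0,0],"twist":[0,0,0]},{"hand":0.06,"travel":[0,0,0],"twist":[0,0,0]},{"hand":0.06,"travel":[0,0,0],"twist":[0,0,0]},{"hand":0.06,"travel":[0,0,0],"twist":[0,0,0]}]'|egrep 'tcp|cont'
python3 - <<'E'
from h import *; from cell import *
f=grab_frame("wrist"); s=grab_frame("side")
a=cv2.resize(f["img"][130:330,230:430,::-1],(500,500)); b=cv2.resize(s["img"][185:265,255:335,::-1],(300,300))
c=np.zeros((500,800,3),np.uint8); c[:,:500]=a; c[:300,500:]=b; cv2.imwrite("pics/w3.png",c)
E
```

```text
tcp_pos: [523.3, 103.4, 38.2]
contact_force: [-1.3, 0.2, 16.4]
```

View pics/w3.png

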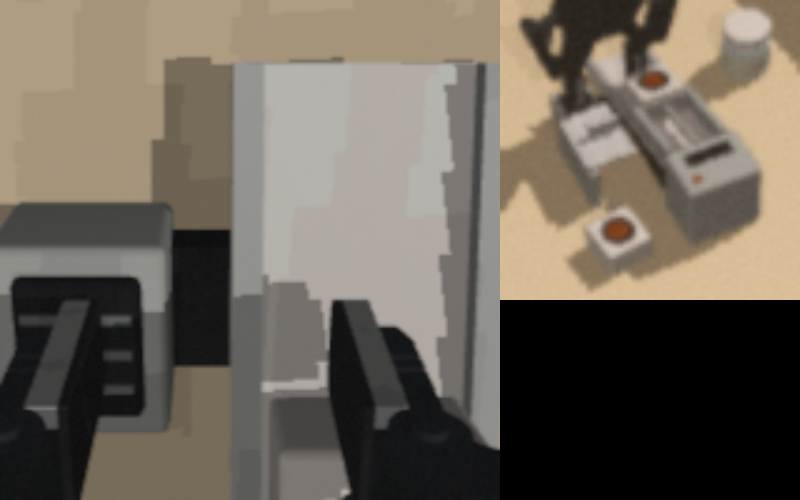

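The key is down under the left finger. The side crop shows the carrier out of its nest (window at composite (652,80)) against the chute finger. One quick position check before handing in.

```bash
python3 - <<'E'
from h import *; from cell import *
s=grab_frame("side"); p=ray(s,295.7,206.4,53)[:2]; a=np.radians(86.5)
d=p-[550.3,37.1]; x=d@[np.cos(a),np.sin(a)]-5.4; print(p,"carrier x",x,"y",d@[-np.sin(a),np.cos(a)])
o=get_obs(); print(o["contact_force"],o["t"])
if 22<x<45: print(job_done())
E
```

```text
[553.53702501  69.96370507] carrier x 27.600023287898956 y -1.224706110737675
[-2.86086416  1.51202742 16.70876992] 7.4833
the job is handed in; nothing more can be done
None
```

I handed the job in at about 7.5 s: the guard is back at its stop and the key is held down at its stop (about 17 N). The carrier is about 28 mm out of its nest, apparently resting against the finger in the chute. That contact was judged from images, since the force reading is too noisy to show it, and the hand-in gave no verdict.

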